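# Switch the bench dust extraction to the other port

## Task

Move the dust extraction over to the other bench port: slide the gate of the port now in use (the one wearing the fishtail nozzle) fully shut, take the nozzle off and fit it upright and fully home on the other port's spigot, and slide that port's gate fully open. Any order will do; leave the other things on the bench where they are.

Things in the scene. Friction and masses are not known exactly. Their poses are not given: they have to be found in the camera images.
- port_a: Dust port in use at the start (wears the nozzle, gate mostly open): fixed aluminium blast gate. Origin on the bench top, on the axis of its upright spigot; z up; the gate slides out towards the port's -x. Steel flange 116 x 100 x 6 mm; housing x -58 to +34, y -38 to +38 mm, top 29 mm above the bench; shoulder and spigot above: see its seat.
- port_b: The other dust port, identical to port_a (same origin, axes and sizes), bare at the start, its gate shut or nearly so.
- port_a_seat (a point): On port_a's spigot axis, 34 mm above the bench: top of a round shoulder, 54 mm across. From here the spigot, an upright tube 40 mm in outer diameter, rises to 68 mm above the bench, its top 8 mm tapering to 37 mm.
- port_b_seat (a point): The same point of port_b, spigot sized as port_a's: the foot of the nozzle's collar rests on this shoulder when it is fully home.
- gate_a (a joint): Sliding gate of port_a, m: 0 = fully shut (pushed in, towards the spigot), 0.044 = fully open (pulled out); hard stops at both ends. It stays where it is left; 3 to 4 N moves it.
- gate_b (a joint): Sliding gate of port_b, same values and behaviour as gate_a.
- gate_a_grip (a point): Centre of the top face of gate_a's grip, 50 mm above the bench: black upright block, 16 mm along the slide (port's x), 34 mm across (y), standing on a steel blade 55 mm wide whose top is 18.5 mm up; a foot 22 x 42 mm goes round it to 21 mm up. It stands 105 mm from the spigot axis, towards the port's -x, when shut; 149 mm when fully open.
- gate_b_grip (a point): Centre of the top face of gate_b's grip, like gate_a_grip.
- nozzle: Loose rigid grey fishtail nozzle, 140 mm tall, about 140 g. Origin: centre of its collar's foot; z up it. Collar 50 mm across (lip 53), 40 mm tall, its 43 mm bore 40 mm deep slips over a spigot. Above it a flat hollow fan 26 mm thick along the nozzle's x, 50 mm wide (y) at height 62 mm, 104 mm wide from 112 to the mouth at 140 mm; grip it across the 26 mm.
- glue: Bystander: white bottle, 56 mm diameter, 160 mm tall; origin at the centre of its foot.
- sanding_block: Bystander: cork sanding block 110 x 64 x 34 mm lying flat; origin at the centre of its underside.
- brush_pot: Bystander: white pot of brushes, 80 mm diameter, 95 mm tall, brushes to about 240 mm; origin at the centre of its foot.
- hammer: Bystander: hammer 260 mm long lying along its x.

How it is judged:
By the outcome, as a careful person would: the job done as asked, in the order asked, and still so for the second after the job is handed in, with the robot touching nothing.
It also fails if it takes over 67 s, if anything falls off the work surface, if the arm or the gripper's body presses on something with over 40 N, if the wrist force passes 120 N, or if a joint passes its speed limit or range.

## Robot

A 7-joint arm with a two-finger parallel gripper is mounted at the origin on the work surface. World frame = base frame: x ahead of the robot, y to its left, z up, the work surface at z = 0. Lengths are in mm, angles in rad, forces in N, time in s.
With the tool pointing down it reaches from about 425 to 825 mm from the base axis. Payload 3.6 kg.
Tool frame: the origin (TCP) lies between the finger pads; the fingertips stand bot.tip_reach ahead of it and the grasp point (between the pads) lies 2 mm behind it (bot.tip_reach is the distance from the TCP to the fingertips, in mm); z points along the fingers, y is the line along which they close (so a half turn about z gives the same grasp; the last joint's range is limited). The gripper opens to 85 mm and grips with 20 to 120 N. Pads are 22 mm wide; open, the fingers measure 114 mm over their backs; the gripper's body (76 mm by 85 mm) begins 54 mm behind the grasp point. The pads swing forward as they close: fully open they stand 13 mm farther back than shut.
Start: joints at [1.103, 0.615, -0.013, 1.423, 0.008, 1.103, -0.04], TCP at [277.925, -587.555, 248.297] pointing down, gripper open.
Joint ranges: [-3.12, 3.12], [-0.3, 2.06], [-1.34, 1.32], [0.26, 2.42], [-1.36, 4.5], [0.01, 1.98], [-2.84, 2.84]. Speed limits (rad/s): [2.79, 2.79, 3.14, 3.14, 3.14, 3.14, 3.14].

## Interface

Orientations are given as a 3x3 rotation matrix whose columns are the frame's x, y, z axes.
In Python, from cell import sensors, cams, order, bot gives the robot as it stands. The module is installed in compiled form; this text tells all that it offers.
- The arm moves only by the tool drive_tool, never from a script. Its argument "plan" is a list of rows, each a list of 7 numbers: the shift along the tool's x, y, z in m, then the turn, a rotation vector about the tool's x, y, z in degrees, then the opening, from 0 (shut) to 1 (fully open). A call has 1 to 10 rows; each row is the pose to reach, as a shift and turn from the pose commanded when the call began, along the tool's axes at that moment; what a row does not reach only later rows make up. A row lasts 1/8 s, in which the tool goes at most 62.5 mm and 10.7 degrees, less where a joint would pass 70% of its speed; a pose out of reach is approached as far as the arm can. A call with a gripper value outside its range is refused whole. The fingers move at their own pace and stop on an object; "newtons" is the grip in N (left out, the last holds). Time passes only in rows, so rows that repeat a pose let the fingers close. It gives the time, the measured TCP pose, the force, the opening and the grip force at its end, in the units of the state.
- sensors.state(): the state, without advancing time (a new reading comes with each control period).
- cams.capture(name): name is "side" or "top"; returns a dict with "img" (400x640x3 uint8, blue, green, red), "K" (3x3 intrinsics, pixels), "R" (3x3) and "t" (3): a world point X has camera coordinates R X + t. Camera axes: x right, y down, z forward; pixel columns grow to the right and rows downward; lengths in mm; the calibration is good to about 2 mm. A picture is of the moment at which its call begins. There is no depth.
- order.hand_in(): hands the job in; it is judged then, once.
The state is a dict: "t": time; "joint_positions": joint angles; "joint_velocities": joint speeds; "tau": joint torques, N m; "eef_pos": TCP position; "orientation": TCP orientation; "ft_force": force on the tool from outside, world axes, zero at the start; "moment": the same for the moment, N m; "opening": finger opening in mm; "finger_force": force on a finger pad.
Only numpy, scipy, OpenCV 4.12 (cv2) and the standard library are available. Lean on these libraries where they do the work, as an engineer would, in place of code of your own. Each camera call takes 0.05 s, during which the arm holds its last target. There are 200 camera calls.

## Working session

There is one attempt and no reset: what is moved stays moved. The work goes in short steps, Python scripts to look and compute and a tool call to move; the robot and the scene stay as the last step left them, time stands still between calls to the robot, and variables do not carry over. Pictures are saved under pics/ and viewed, at most 10 in all, crops included, and the job is handed in when it is done.

Besides the shell and the picture viewer there is one more tool, called as a command line: name --pt "numbers of a row" for each row, then --argument value for the rest. drive_tool: Moves the arm, as the interface text tells. Its arguments: {"type":"object","properties":{"plan":{"type":"array","items":{"type":"array","items":{"type":"number"}}},"newtons":{"type":"number"}},"required":["plan"]}

```bash
mkdir -p pics
python3 - <<'E'
from cell import sensors,cams,bot
import cv2,numpy as np
for n in("side","top"):
    c=cams.capture(n);cv2.imwrite(f"pics/{n}0.png",c["img"]);np.savez(f"{n}0.npz",**c)
    print(n,c["K"].round(1).tolist(),c["R"].round(3).tolist(),c["t"].round(1).tolist())
print(bot.tip_reach,sensors.state())
E
```

```text
side [[382.0, 0.0, 319.3], [0.0, 382.0, 198.2], [0.0, 0.0, 1.0]] [[-0.916, -0.4, 0.02], [-0.252, 0.536, -0.806], [0.311, -0.744, -0.592]] [528.3, 193.6, 1114.1]
top [[487.6, 0.0, 316.5], [0.0, 487.6, 199.4], [0.0, 0.0, 1.0]] [[0.017, -1.0, -0.002], [-0.993, -0.016, -0.114], [0.114, 0.004, -0.993]] [5.3, 575.7, 1327.4]
17.0 {'t': 0.1, 'joint_positions': array([ 1.10250607,  0.61584137, -0.01260957,  1.42471943,  0.0081252 ,
        1.10339537, -0.040388  ]), 'joint_velocities': array([ 0.0002891 , -0.00374224, -0.00113773, -0.00298589,  0.00116304,
        0.0001436 , -0.00119629]), 'tau': array([ 7.69298167e-04, -4.70384824e+01,  2.59817485e-01, -1.71571952e+01,
        1.00566712e-02,  5.83816276e-03,  2.43362024e-05]), 'eef_pos': array([ 277.64315578, -587.01583425,  247.24808107]), 'orientation': array([[ 9.03952133e-01,  4.27632392e-01, -1.03839978e-03],
       [ 4.27633649e-01, -9.03949773e-01,  2.06667480e-03],
       [-5.48841533e-05, -2.31222978e-03, -9.99997325e-01]]), 'ft_force': array([ 0.63418491, -0.68035494, -0.57215293]), 'moment': array([ 0.00068399, -0.00361272, -0.06441171]), 'finger_force': 0.0, 'opening': 84.92560092551501}
```

View pics/side0.png

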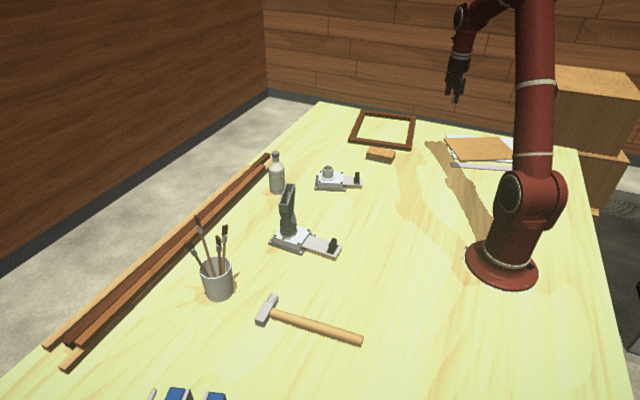

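View pics/top0.png

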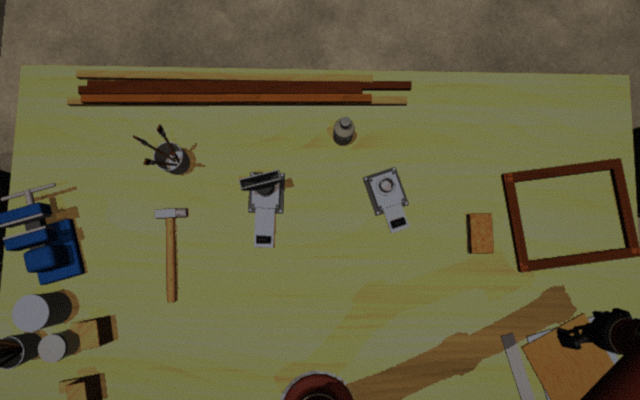

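Side: nozzle on port_a at about (290,210–238), grip A (333,245), port_b spigot (328,172), grip B (357,179). Top: nozzle mouth (262,181), grip A (264,240), spigot B (386,185), grip B (398,223). Next I zoom in on these.

```bash
cat > h.py <<'E'
import numpy as np,cv2
def ray(c,p):
    d=c["R"].T@np.linalg.solve(c["K"],[p[0],p[1],1.]); return -c["R"].T@c["t"],d
def onz(c,p,z):
    o,d=ray(c,p); return o+d*(z-o[2])/d[2]
def tri(c1,p1,c2,p2):
    P=[c["K"]@np.c_[c["R"],c["t"]] for c in(c1,c2)]
    X=cv2.triangulatePoints(P[0],P[1],np.float64(p1),np.float64(p2)).ravel(); return X[:3]/X[3]
def proj(c,X):
    q=c["K"]@(c["R"]@np.asarray(X,float)+c["t"]); return q[:2]/q[2]
def blobs(c,x0,y0,x1,y1,lo,hi,amin=15):
    g=cv2.cvtColor(c["img"],cv2.COLOR_BGR2GRAY)[y0:y1,x0:x1]
    n,l,s,ct=cv2.connectedComponentsWithStats(cv2.inRange(g,lo,hi))
    return [(s[i].tolist()[4],(ct[i]+[x0,y0]).round(1).tolist(),(s[i][:2]+[x0,y0]).tolist(),s[i][2:4].tolist(),cv2.minAreaRect(np.argwhere(l==i)[:,::-1].astype(np.float32))) for i in range(1,n) if s[i][4]>=amin]
E
python3 - <<'E'
from h import *
s=dict(np.load("side0.npz"));t=dict(np.load("top0.npz"))
def crop(c,x,y,w,h,k): return cv2.resize(c["img"][y:y+h,x:x+w],(w*k,h*k),interpolation=cv2.INTER_CUBIC)
a=crop(t,235,160,66,95,6);b=crop(t,355,160,66,95,6)
cv2.imwrite("pics/topz.png",np.hstack([a,b]))
a=crop(s,265,175,80,90,5);b=crop(s,305,150,66,50,6);b=cv2.copyMakeBorder(b,0,450-300,0,0,cv2.BORDER_CONSTANT)
cv2.imwrite("pics/sidez.png",np.hstack([a,b]))
for nm,c,r in(("tA",t,(245,230,285,250)),("tB",t,(382,212,412,235)),("sA",s,(322,232,345,258)),("sB",s,(348,168,366,190))):
    for q in blobs(c,*r,0,60): print(nm,q)
E
```

```text
tA (108, [263.1, 239.2], [256, 236], [15, 8], ((18.0, 9.5), (7.0, 14.0), 90.0))
tB (109, [397.7, 222.3], [390, 217], [16, 11], ((15.75, 10.25), (7.273237705230713, 14.546476364135742), 71.56504821777344))
```

View pics/topz.png

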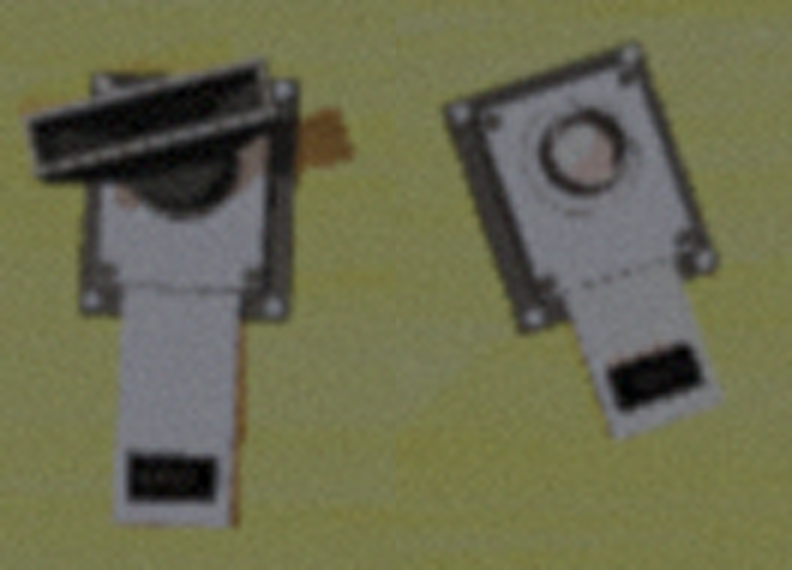

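View pics/sidez.png

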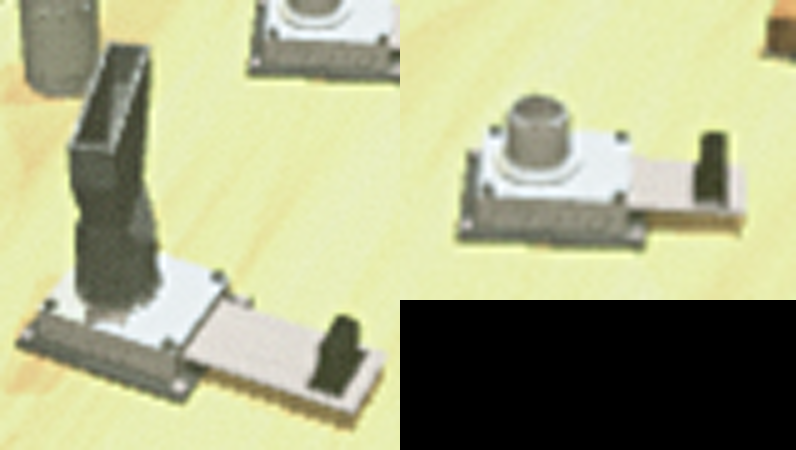

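Top zoom (6×): nozzle mouth corners at (27,118),(265,60),(273,108),(38,180); flange bolts of A at (103,82),(287,88),(90,300),(275,308); of B at (630,52),(460,112),(533,318),(706,260); spigot B's rim at (583,150). In the side zoom the nozzle stands upright on A; both blades are seen with their dark grips.

Run:
```python
from h import *
from cell import sensors
np.set_printoptions(precision=1,suppress=True)
s=dict(np.load("side0.npz"));t=dict(np.load("top0.npz"))
zA=lambda p:(235+(p[0]+.5)/6-.5,160+(p[1]+.5)/6-.5)
zB=lambda p:(355+(p[0]-396+.5)/6-.5,160+(p[1]+.5)/6-.5)
sA=lambda p:(265+(p[0]+.5)/5-.5,175+(p[1]+.5)/5-.5)
sB=lambda p:(305+(p[0]-400+.5)/6-.5,150+(p[1]+.5)/6-.5)
mc=np.array([onz(t,zA(p),174) for p in((27,118),(265,60),(273,108),(38,180))])
print("mouth z174",mc.mean(0),np.linalg.norm(mc[0]-mc[1]),np.linalg.norm(mc[1]-mc[2]),
 "yaw long",np.degrees(np.arctan2(*((mc[0]+mc[3]-mc[1]-mc[2])[1::-1]))))
ms=np.array([onz(s,sA(p),174) for p in((70,147),(108,45),(152,45),(112,152))])
print("mouth side",ms.mean(0))
for n,z,b in(("A",zA,((103,82),(287,88),(275,308),(90,300))),("B",zB,((460,112),(630,52),(706,260),(533,318)))):
    w=np.array([onz(t,z(p),9) for p in b]); 
    d=(w[0]+w[1]-w[2]-w[3])/2; e=(w[0]+w[3]-w[1]-w[2])/2
    print(n,"flange c",w.mean(0),"x-yaw",np.degrees(np.arctan2(d[1],d[0])),np.degrees(np.arctan2(e[1],e[0]))-90,np.linalg.norm(d),np.linalg.norm(e))
print("spigB top",onz(t,zB((583,150)),68),"side",onz(s,sB((538,108)),68),"tri",tri(t,zB((583,150)),s,sB((538,108))))
gA=onz(t,zA((172,477)),50);gB=onz(t,zB((656,378)),50)
print("gA",gA,"gB",gB,"side",onz(s,sA((347,322)),50),onz(s,sB((713,138)),50))
print(np.hypot(*gA[:2]),np.hypot(*gB[:2]))
```

```text
mouth z174 [608.6 157.8 174. ] 102.42177851311763 20.679093729413403 yaw long 106.52803297794549
mouth side [609.5 162.6 174. ]
A flange c [597.4 158.9   9. ] x-yaw -1.6042787157834764 -1.2404868555162096 104.82193446585552 87.61141456119108
B flange c [ 607.3 -181.1    9. ] x-yaw 19.762251045217855 19.99508160103443 104.59377802309254 86.47374287318928
spigB top [ 615.3 -173.3   68. ] side [ 621.7 -176.3   68. ] tri [ 616.8 -172.4   70.9]
gA [462.2 158.4  50. ] gB [ 513.4 -209.2   50. ] side [463.7 153.7  50. ] [ 521.7 -217.5   50. ]
488.5678362481881 554.3879059440753
```

```bash
cat >> h.py <<'E'
from scipy.spatial.transform import Rotation as Ro
def go(x,y,z,yaw=None):
    """shift (m) and turn (deg) in tool axes to world target; yaw = world direction of tool y, tool upright"""
    from cell import sensors
    s=sensors.state();R=s["orientation"];d=R.T@(np.array([x,y,z])-s["eef_pos"])/1000
    if yaw is None: yaw=np.degrees(np.arctan2(R[1,1],R[0,1]))
    a=np.radians(yaw);Y=np.array([np.cos(a),np.sin(a),0]);Z=np.array([0,0,-1.])
    r=Ro.from_matrix(R.T@np.c_[np.cross(Y,Z),Y,Z]).as_rotvec(degrees=True)
    print("t",round(s["t"],2),"row",d.round(4).tolist(),r.round(1).tolist())
E
python3 -c "
from h import *
go(515,-211,110,19.9)"
```

```text
t 0.1 row [0.3754, -0.2381, 0.1378] [-0.1, -0.1, -84.6]
```

drive_tool --pt "0.06 -0.04 0 0 0 -10 0.6" --pt "0.12 -0.08 0.02 0 0 -20 0.6" --pt "0.18 -0.12 0.04 0 0 -30 0.6" --pt "0.23 -0.15 0.06 0 0 -40 0.6" --pt "0.28 -0.18 0.08 0 0 -50 0.6" --pt "0.32 -0.205 0.1 0 0 -60 0.6" --pt "0.35 -0.222 0.12 -0.1 -0.1 -70 0.6" --pt "0.37 -0.235 0.135 -0.1 -0.1 -79 0.6" --pt "0.3754 -0.2381 0.1378 -0.1 -0.1 -84.6 0.6" --pt "0.3754 -0.2381 0.1378 -0.1 -0.1 -84.6 0.6"

```text
t: 1.35
eef_pos: [515.3, -211.0, 109.8]
orientation: [[-0.341, 0.94, -0.0], [0.94, 0.341, -0.001], [-0.001, -0.001, -1.0]]
ft_force: [0.2, 0.7, -0.3]
opening: 51.0
finger_force: 0.0
```

Run:
```python
from h import *
from cell import cams,sensors
s=cams.capture("side");t=cams.capture("top");np.savez("s1.npz",**s);np.savez("t1.npz",**t)
def crop(c,x,y,w,h,k): return cv2.resize(c["img"][y:y+h,x:x+w],(w*k,h*k),interpolation=cv2.INTER_CUBIC)
cv2.imwrite("pics/h1.png",np.hstack([crop(t,350,155,78,100,5),crop(s,300,120,80,100,5)]))
st=sensors.state();print(st["eef_pos"],st["opening"]);e=st["eef_pos"]
tip=e+[0,0,-17];print("tip proj",proj(t,tip),proj(s,tip))
go(515,-211,48,19.9)
```

```text
[ 515.05868393 -212.5064937   110.43877343] 51.36491795037413
tip proj [401.85080104 220.88138841] [358.98937629 163.48754053]
t 1.45 row [0.0016, 0.0005, 0.0624] [-0.0, 0.1, -0.1]
```

View pics/h1.png

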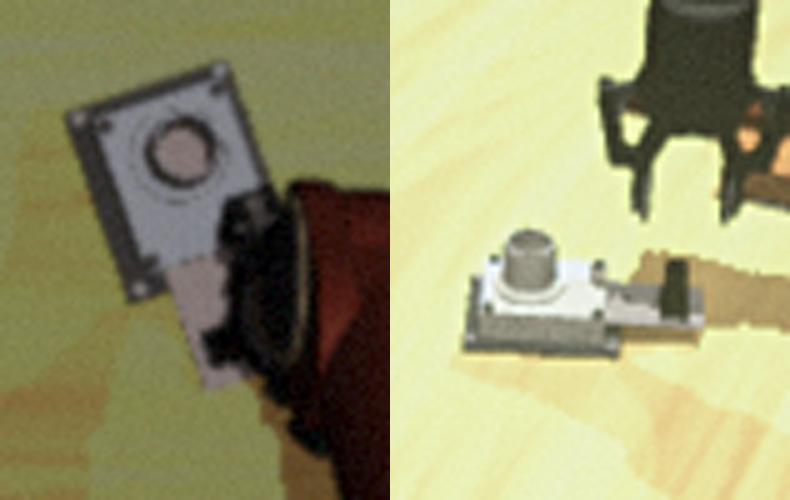

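The fingers (side crop about (642,215) and (728,215)) straddle along the slide, and their midpoint fits the predicted projection to 1 px. Grip B is at (676,263), inside the span. Descend and close.

drive_tool --pt "0.001 0 0.02 0 0 0 0.6" --pt "0.0015 0 0.04 0 0 0 0.6" --pt "0.0015 0 0.055 0 0 0 0.6" --pt "0.0015 0 0.0624 0 0 0 0.6" --pt "0.0015 0 0.0624 0 0 0 0.6" --pt "0.0015 0 0.0624 0 0 0 0" --pt "0.0015 0 0.0624 0 0 0 0" --pt "0.0015 0 0.0624 0 0 0 0" --pt "0.0015 0 0.0624 0 0 0 0" --pt "0.0015 0 0.0624 0 0 0 0" --newtons 40

```text
t: 2.7
eef_pos: [515.7, -210.6, 48.9]
orientation: [[-0.34, 0.94, 0.003], [0.94, 0.34, -0.002], [-0.003, 0.002, -1.0]]
ft_force: [-0.5, 0.5, 5.7]
opening: 15.4
finger_force: 42.8
```

drive_tool --pt "0 -0.006 0 0 0 0 0" --pt "0 -0.012 0 0 0 0 0" --pt "0 -0.018 0 0 0 0 0" --pt "0 -0.024 0 0 0 0 0" --pt "0 -0.03 0 0 0 0 0" --pt "0 -0.035 0 0 0 0 0" --pt "0 -0.038 0 0 0 0 0" --pt "0 -0.04 0 0 0 0 0" --pt "0 -0.04 0 0 0 0 0"

```text
t: 3.82
eef_pos: [478.6, -223.8, 48.9]
orientation: [[-0.341, 0.94, 0.004], [0.94, 0.341, -0.002], [-0.003, 0.003, -1.0]]
ft_force: [3.1, 1.6, 6.9]
opening: 15.2
finger_force: 42.9
```

drive_tool --pt "0 -0.0015 0 0 0 0 0" --pt "0 -0.003 0 0 0 0 0" --pt "0 -0.004 0 0 0 0 0" --pt "0 -0.004 0 0 0 0 0"

```text
t: 4.32
eef_pos: [478.4, -223.9, 48.9]
orientation: [[-0.342, 0.939, 0.011], [0.94, 0.342, -0.0], [-0.004, 0.011, -1.0]]
ft_force: [8.3, 3.0, 2.5]
opening: 14.9
finger_force: 42.3
```

drive_tool --pt "0 -0.002 0 0 0 0 0" --pt "0 -0.004 0 0 0 0 0" --pt "0 -0.004 0 0 0 0 0"

```text
t: 4.7
eef_pos: [478.3, -223.9, 49.0]
orientation: [[-0.344, 0.939, 0.019], [0.939, 0.344, 0.001], [-0.005, 0.018, -1.0]]
ft_force: [14.1, 5.5, -4.2]
opening: 15.1
finger_force: 42.2
```

Hard stop confirmed (15 N, no motion). Unload, open, and lift.

drive_tool --pt "0 0.004 0 0 0 0 0" --pt "0 0.0075 0 0 0 0 0" --pt "0 0.0075 0 0 0 0 0.55" --pt "0 0.0075 0 0 0 0 0.55" --pt "0 0.0075 0 0 0 0 0.55" --pt "0 0.0075 0 0 0 0 0.55" --pt "0 0.0075 -0.03 0 0 0 0.55" --pt "0 0.0075 -0.09 0 0 0 0.8" --pt "0 0.0075 -0.15 0 0 0 0.8" --pt "0 0.0075 -0.2 0 0 0 0.8"

```text
t: 5.95
eef_pos: [476.6, -224.0, 250.5]
orientation: [[-0.341, 0.94, 0.002], [0.94, 0.341, -0.003], [-0.003, 0.001, -1.0]]
ft_force: [0.5, 0.2, 0.1]
opening: 68.4
finger_force: 0.0
```

Run:
```python
from h import *
go(609,158,250,16.5)
```

```text
t 5.95 row [0.314, 0.2546, -0.0003] [0.1, 0.2, 3.4]
```

drive_tool --pt "0.04 0.032 -0.002 0 0 1 0.8" --pt "0.08 0.064 -0.002 0 0 2 0.8" --pt "0.12 0.097 -0.002 0 0 3 0.8" --pt "0.16 0.13 -0.002 0 0 3.4 0.8" --pt "0.2 0.162 0 0 0 3.4 0.8" --pt "0.24 0.195 0 0 0 3.4 0.8" --pt "0.275 0.223 0 0 0 3.4 0.8" --pt "0.3 0.243 0 0 0.2 3.4 0.8" --pt "0.314 0.2546 0 0 0.2 3.4 0.8" --pt "0.314 0.2546 0 0 0.2 3.4 0.8"

```text
t: 7.2
eef_pos: [608.9, 158.9, 247.1]
orientation: [[-0.286, 0.958, -0.001], [0.958, 0.286, 0.001], [0.002, -0.001, -1.0]]
ft_force: [0.3, -1.0, -0.1]
opening: 68.2
finger_force: 0.0
```

Run:
```python
from h import *
from cell import cams,sensors
s=cams.capture("side");t=cams.capture("top");np.savez("s2.npz",**s);np.savez("t2.npz",**t)
def crop(c,x,y,w,h,k): return cv2.resize(c["img"][y:y+h,x:x+w],(w*k,h*k),interpolation=cv2.INTER_CUBIC)
cv2.imwrite("pics/h2.png",np.hstack([crop(t,220,150,80,100,5),crop(s,250,130,80,100,5)]))
st=sensors.state();print(st["eef_pos"],proj(s,st["eef_pos"]-[0,0,17]),proj(s,[608.6,157.8,174]))
go(609,158,149,16.5)
```

```text
[609.11432067 156.02019104 247.19279909] [287.4738353  175.82802529] [287.91575568 192.84035544]
t 7.3 row [0.002, 0.0006, 0.0982] [-0.1, 0.0, -0.1]
```

View pics/h2.png

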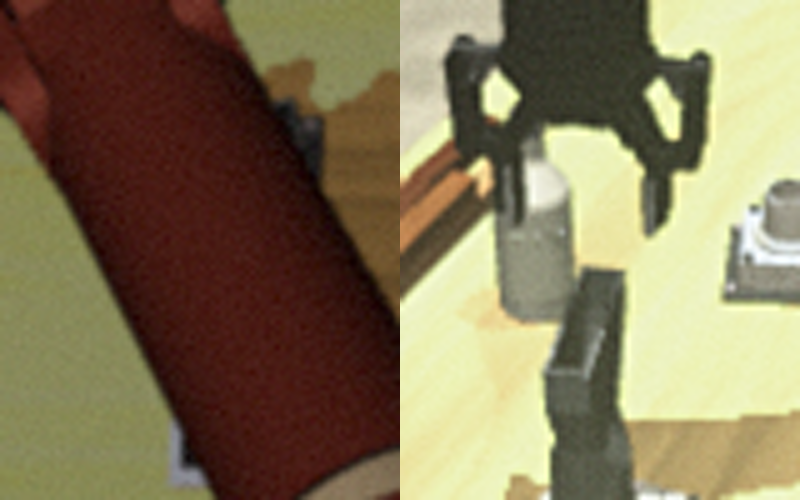

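The finger tips (side crop (518,222) and (652,232)) are centred over the mouth (585,322), and both are within 1.5 px of the projections. Descend and grip.

drive_tool --pt "0 0 0.03 0 0 0 0.8" --pt "0 0 0.06 0 0 0 0.8" --pt "0 0 0.085 0 0 0 0.8" --pt "0 0 0.098 0 0 0 0.8" --pt "0 0 0.098 0 0 0 0" --pt "0 0 0.098 0 0 0 0" --pt "0 0 0.098 0 0 0 0" --pt "0 0 0.098 0 0 0 0" --pt "0 0 0.098 0 0 0 0" --pt "0 0 0.098 0 0 0 0" --newtons 60

```text
t: 8.55
eef_pos: [610.1, 158.4, 150.9]
orientation: [[-0.284, 0.959, 0.002], [0.959, 0.284, 0.002], [0.001, 0.003, -1.0]]
ft_force: [-0.7, -0.6, 6.0]
opening: 25.6
finger_force: 59.4
```

drive_tool --pt "0 0 -0.008 0 0 0 0" --pt "0 0 -0.018 0 0 0 0" --pt "0 0 -0.03 0 0 0 0" --pt "0 0 -0.042 0 0 0 0" --pt "0 0 -0.056 0 0 0 0" --pt "0 0 -0.07 0 0 0 0" --pt "0 0 -0.08 0 0 0 0" --pt "0 0 -0.08 0 0 0 0"

```text
t: 9.55
eef_pos: [609.6, 158.3, 230.6]
orientation: [[-0.284, 0.959, 0.002], [0.959, 0.284, 0.002], [0.001, 0.002, -1.0]]
ft_force: [1.1, 0.3, -1.7]
opening: 25.6
finger_force: 59.0
```

Run:
```python
from h import *
t=dict(np.load("top0.npz"))
print("glue",onz(t,(344,122),150))
go(618,-173.5,230)
```

```text
glue [765.50399316 -53.51311797 150.        ]
t 9.55 row [-0.3205, -0.0863, -0.0] [0.1, -0.1, 0.0]
```

drive_tool --pt "-0.02 -0.005 0 0 0 0 0" --pt "-0.055 -0.015 0 0 0 0 0" --pt "-0.095 -0.026 0 0 0 0 0" --pt "-0.135 -0.036 0 0 0 0 0" --pt "-0.175 -0.047 0 0 0 0 0" --pt "-0.215 -0.058 0 0 0 0 0" --pt "-0.255 -0.069 0 0 0 0 0" --pt "-0.29 -0.078 0 0 0 0 0" --pt "-0.312 -0.084 0 0 0 0 0" --pt "-0.3205 -0.0863 0 0 0 0 0"

```text
t: 10.8
eef_pos: [616.8, -176.1, 228.4]
orientation: [[-0.282, 0.96, -0.002], [0.96, 0.282, 0.001], [0.001, -0.001, -1.0]]
ft_force: [-0.5, 1.4, -0.8]
opening: 25.2
finger_force: 59.0
```

drive_tool --pt "0 0 0.01 0 0 0 0" --pt "0 0 0.02 0 0 0 0" --pt "0 0 0.03 0 0 0 0" --pt "0 0 0.033 0 0 0 0" --pt "0 0 0.033 0 0 0 0"

```text
t: 11.42
eef_pos: [617.5, -173.3, 195.7]
orientation: [[-0.285, 0.959, -0.001], [0.959, 0.285, 0.001], [0.002, -0.0, -1.0]]
ft_force: [-0.2, -0.3, -1.1]
opening: 25.7
finger_force: 59.0
```

Run:
```python
from h import *
from cell import cams,sensors
st=sensors.state();e=st["eef_pos"];print(e,st["orientation"].round(3).tolist(),st["ft_force"])
s=cams.capture("side");np.savez("s3.npz",**s)
x,y,w,h=295,110,70,90;im=cv2.resize(s["img"][y:y+h,x:x+w],(560,720//1),interpolation=cv2.INTER_CUBIC)
im=im[:600] if False else cv2.resize(im,(466,600));cv2.imwrite("pics/h3.png",im)
f=600/90
for n,X in(("foot",[e[0],e[1],e[2]-117]),("seat618",[618.5,-173.1,34]),("sptop",[618.5,-173.1,68])):
    p=proj(s,X);print(n,p,(p-[x,y])*f)
go(618.5,-173.3,e[2])
```

```text
[ 617.51444609 -173.34037727  195.7252355 ] [[-0.285, 0.959, -0.001], [0.959, 0.285, 0.001], [0.002, -0.0, -1.0]] [-0.2129067  -0.29417668 -1.07239732]
foot [328.43945331 165.71587759] [222.92968874 371.43918392]
seat618 [327.75016728 176.02536174] [218.33444853 440.16907824]
sptop [328.06311067 168.20120926] [220.42073782 388.00806174]
t 11.47 row [-0.0, 0.0008, 0.0004] [0.0, -0.1, 0.0]
```

View pics/h3.png

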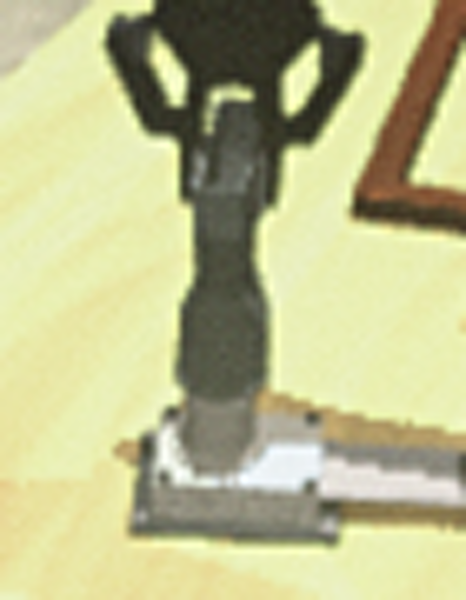

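The collar (centre at about column 222) hangs just above the spigot (about 220). That is under 1 mm off, which fits the stop-based estimate. I shift by 1 mm and descend gently.

drive_tool --pt "0 0.001 0.003 0 0 0 0" --pt "0 0.001 0.007 0 0 0 0" --pt "0 0.001 0.01 0 0 0 0" --pt "0 0.001 0.013 0 0 0 0" --pt "0 0.001 0.016 0 0 0 0" --pt "0 0.001 0.019 0 0 0 0" --pt "0 0.001 0.022 0 0 0 0" --pt "0 0.001 0.022 0 0 0 0"

```text
t: 12.48
eef_pos: [619.5, -174.9, 176.7]
orientation: [[-0.284, 0.959, 0.004], [0.959, 0.284, -0.002], [-0.004, 0.004, -1.0]]
ft_force: [1.1, -2.6, -0.4]
opening: 25.2
finger_force: 59.6
```

drive_tool --pt "0 0 0.003 0 0 0 0" --pt "0 0 0.006 0 0 0 0" --pt "0 0 0.009 0 0 0 0" --pt "0 0 0.012 0 0 0 0" --pt "0 0 0.012 0 0 0 0"

```text
t: 13.1
eef_pos: [618.8, -174.1, 161.4]
orientation: [[-0.284, 0.959, 0.0], [0.959, 0.284, 0.0], [0.0, 0.001, -1.0]]
ft_force: [2.6, -4.6, -2.4]
opening: 24.9
finger_force: 59.2
```

drive_tool --pt "-0.001 0 0.003 0 0 0 0" --pt "-0.001 0 0.006 0 0 0 0" --pt "-0.001 0 0.008 0 0 0 0" --pt "-0.001 0 0.01 0 0 0 0" --pt "-0.001 0 0.0115 0 0 0 0" --pt "-0.001 0 0.0115 0 0 0 0"

```text
t: 13.85
eef_pos: [619.0, -174.5, 151.1]
orientation: [[-0.284, 0.959, 0.0], [0.959, 0.284, 0.001], [0.001, 0.001, -1.0]]
ft_force: [1.6, -4.3, 4.0]
opening: 25.3
finger_force: 59.9
```

drive_tool --pt "-0.001 0 0.001 0 0 0 0" --pt "-0.001 0 0.003 0 0 0 0" --pt "-0.001 0 0.003 0 0 0 0"

```text
t: 14.22
eef_pos: [619.3, -174.9, 150.9]
orientation: [[-0.284, 0.959, 0.001], [0.959, 0.284, 0.001], [0.001, 0.001, -1.0]]
ft_force: [-1.4, -3.3, 15.7]
opening: 25.4
finger_force: 61.5
```

Seated: firm contact at the same height (150.9) as on port A. Release, lift, and head for gate A.

drive_tool --pt "0 0 -0.003 0 0 0 0" --pt "0 0 -0.003 0 0 0 0.8" --pt "0 0 -0.003 0 0 0 0.8" --pt "0 0 -0.003 0 0 0 0.8" --pt "0 0 -0.003 0 0 0 0.8" --pt "0 0 -0.02 0 0 0 0.8" --pt "0 0 -0.05 0 0 0 0.8" --pt "0 0 -0.09 0 0 0 0.8" --pt "0 0 -0.1 0 0 0 0.8" --pt "0 0 -0.1 0 0 0 0.8"

```text
t: 15.48
eef_pos: [619.3, -175.4, 248.7]
orientation: [[-0.284, 0.959, 0.002], [0.959, 0.284, 0.001], [0.0, 0.002, -1.0]]
ft_force: [0.1, -0.1, -0.8]
opening: 68.6
finger_force: 0.0
```

Run:
```python
from h import *
go(463,158,110,-1.4)
```

```text
t 15.47 row [0.364, -0.0554, 0.1387] [0.1, -0.0, 17.9]
```

drive_tool --pt "0.03 -0.005 0 0 0 2 0.6" --pt "0.075 -0.012 0 0 0 5 0.6" --pt "0.12 -0.019 0 0 0 8 0.6" --pt "0.165 -0.026 0.02 0 0 11 0.6" --pt "0.21 -0.033 0.045 0 0 14 0.6" --pt "0.255 -0.04 0.075 0 0 16 0.6" --pt "0.3 -0.047 0.105 0 0 17.9 0.6" --pt "0.34 -0.053 0.125 0 0 17.9 0.6" --pt "0.364 -0.0554 0.1387 0 0 17.9 0.6" --pt "0.364 -0.0554 0.1387 0 0 17.9 0.6"

```text
t: 16.73
eef_pos: [460.0, 159.5, 107.7]
orientation: [[0.019, 1.0, -0.005], [1.0, -0.019, 0.001], [0.0, -0.005, -1.0]]
ft_force: [1.1, -0.4, -0.3]
opening: 51.5
finger_force: 0.0
```

Run:
```python
from h import *
go(463,158,48,-1.4)
```

```text
t 16.73 row [-0.0014, 0.0033, 0.0596] [-0.3, -0.0, 0.3]
```

drive_tool --pt "0 0.001 0.02 0 0 0 0.6" --pt "0 0.002 0.04 0 0 0 0.6" --pt "0 0.002 0.053 0 0 0 0.6" --pt "0 0.002 0.06 0 0 0 0.6" --pt "0 0.002 0.06 0 0 0 0.6" --pt "0 0.002 0.06 0 0 0 0" --pt "0 0.002 0.06 0 0 0 0" --pt "0 0.002 0.06 0 0 0 0" --pt "0 0.002 0.06 0 0 0 0" --pt "0 0.002 0.06 0 0 0 0" --newtons 40

```text
t: 17.98
eef_pos: [464.6, 158.2, 49.9]
orientation: [[0.023, 1.0, 0.001], [1.0, -0.023, 0.001], [0.001, 0.001, -1.0]]
ft_force: [-1.5, -0.3, 6.7]
opening: 15.1
finger_force: 42.0
```

drive_tool --pt "0 0.006 0 0 0 0 0" --pt "0 0.012 0 0 0 0 0" --pt "0 0.018 0 0 0 0 0" --pt "0 0.024 0 0 0 0 0" --pt "0 0.03 0 0 0 0 0" --pt "0 0.034 0 0 0 0 0" --pt "0 0.037 0 0 0 0 0" --pt "0 0.037 0 0 0 0 0"

```text
t: 18.98
eef_pos: [501.1, 157.6, 50.0]
orientation: [[0.023, 1.0, -0.0], [1.0, -0.023, 0.001], [0.001, -0.0, -1.0]]
ft_force: [-2.6, 0.1, 7.4]
opening: 15.0
finger_force: 42.1
```

drive_tool --pt "0 0.0015 0 0 0 0 0" --pt "0 0.003 0 0 0 0 0" --pt "0 0.0045 0 0 0 0 0" --pt "0 0.006 0 0 0 0 0" --pt "0 0.006 0 0 0 0 0"

```text
t: 19.6
eef_pos: [505.5, 157.5, 49.9]
orientation: [[0.023, 1.0, -0.003], [1.0, -0.023, 0.001], [0.001, -0.003, -1.0]]
ft_force: [-5.6, 0.8, 8.4]
opening: 14.9
finger_force: 42.4
```

drive_tool --pt "0 0.0015 0 0 0 0 0" --pt "0 0.003 0 0 0 0 0" --pt "0 0.0045 0 0 0 0 0" --pt "0 0.0055 0 0 0 0 0" --pt "0 0.0055 0 0 0 0 0"

```text
t: 20.23
eef_pos: [505.7, 157.5, 49.9]
orientation: [[0.021, 1.0, -0.013], [1.0, -0.021, -0.002], [-0.002, -0.013, -1.0]]
ft_force: [-13.9, 0.1, 17.0]
opening: 15.0
finger_force: 43.6
```

Hard stop reached at 505.7 (axis about 610.5, less 105), so gate A is fully shut. Unload, release, lift, and look.

drive_tool --pt "0 -0.004 0 0 0 0 0" --pt "0 -0.0065 0 0 0 0 0" --pt "0 -0.0065 0 0 0 0 0.55" --pt "0 -0.0065 0 0 0 0 0.55" --pt "0 -0.0065 0 0 0 0 0.55" --pt "0 -0.0065 0 0 0 0 0.55" --pt "0 -0.0065 -0.03 0 0 0 0.55" --pt "-0.01 -0.03 -0.08 0 0 0 0.55" --pt "-0.01 -0.05 -0.14 0 0 0 0.55" --pt "-0.01 -0.06 -0.19 0 0 0 0.55"

```text
t: 21.48
eef_pos: [451.7, 148.0, 241.2]
orientation: [[0.024, 1.0, 0.0], [1.0, -0.024, 0.001], [0.001, -0.0, -1.0]]
ft_force: [0.6, -0.2, 0.2]
opening: 46.9
finger_force: 0.0
```

Run:
```python
from h import *
from cell import cams,sensors
s=cams.capture("side");t=cams.capture("top");np.savez("s4.npz",**s);np.savez("t4.npz",**t)
def crop(c,x,y,w,h,k): return cv2.resize(c["img"][y:y+h,x:x+w],(w*k,h*k),interpolation=cv2.INTER_CUBIC)
cv2.imwrite("pics/h4.png",np.vstack([crop(t,230,150,196,92,4),crop(s,235,110,196,58*1+20,4)])[:,:800])
S=crop(s,255,120,130,145,4);T=crop(t,235,155,70,110,4);T2=crop(t,350,150,70,110,4)
T=cv2.copyMakeBorder(np.vstack([T[:290],T2[:290]]),0,0,0,0,cv2.BORDER_CONSTANT);cv2.imwrite("pics/h5.png",np.hstack([S,T]))
print(S.shape,T.shape,sensors.state()["t"])
for n,X in(("gA shut",[505.7,157.5,50]),("gB open",[478.4,-223.9,50]),("mouth",[618.8,-174,174]),("foot",[618.8,-174,34])): print(n,proj(s,X),(proj(s,X)-[255,120])*4,proj(t,X))
```

```text
(580, 520, 3) (580, 280, 3) 21.575
gA shut [320.28445314 235.72750908] [261.13781258 462.91003631] [264.03526884 223.16686925]
gB open [368.51154302 174.4584828 ] [454.04617209 217.8339312 ] [403.33379089 235.47491422]
mouth [329.11808167 142.16390779] [296.47232667  88.65563114] [391.8919102  177.12447481]
foot [327.76846968 175.88683073] [291.0738787  223.54732293] [384.30159373 185.11910093]
```

View pics/h5.png

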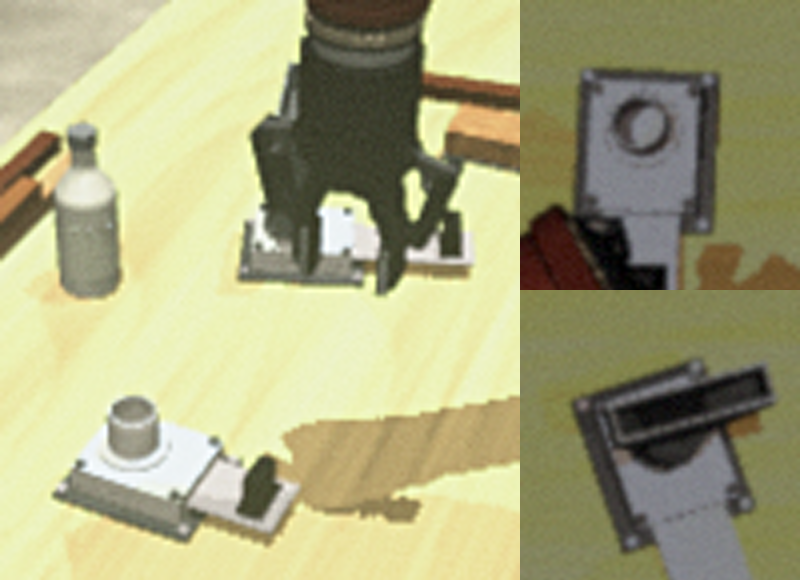

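Port A is bare with its grip at (262,462) as projected for shut; gate B's grip is at (452,235), pulled out. The nozzle mouth in the top view is at (392.5,178.7) px against (391.9,177.1) predicted for upright and seated. The gripper is clear.

```bash
python3 -c "
from cell import order
print(order.hand_in())"
```

```text
the job is handed in; nothing more can be done
None
```

The job is handed in at about 21.6 s: gate A is shut against its stop, the nozzle is upright and fully home on port B, gate B is open against its stop, and nothing else on the bench was moved.

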